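Open the push-latch lid of the food-waste caddy

ROBOT

A 6-joint arm with a two-finger parallel gripper is mounted at the origin on a cart in front of the work surface, level with it; the furniture and walls round the work are solid. World frame = base frame: x ahead of the robot, y to its left, z up, the work surface at z = 0. Lengths are in m, angles in rad, forces in N, time in s.
With the tool pointing down it reaches from about 0.375 to 0.825 m from the base axis. Payload 5.5 kg.
Tool frame: the origin (TCP) lies at the very end of the fingers, on their centre line; the grasp point (between the pads) lies 19 mm behind it (robot.grasp_offset is the distance from the TCP to the grasp point, in m); z points along the fingers, y is the line along which they close (so a half turn about z gives the same grasp; the last joint's range is limited). The gripper opens to 85 mm and grips with 20 to 120 N. Pads are 22 mm wide; open, the fingers measure 114 mm over their backs; the gripper's body (76 mm by 85 mm) begins 54 mm behind the grasp point. The pads swing forward as they close: fully open they stand 13 mm farther back than shut.
Start: joints at [1.115, 0.314, -0.047, 1.21, 0, 1.571], TCP at [0.264, 0.539, 0.231] pointing down, gripper open.
Joint ranges: [-2.67, 2.67], [-0.69, 1.73], [-1.03, 1.25], [-2.08, 2.16], [-1.42, 1.45], [-3.14, 3.14]. Speed limits (rad/s): [2.39, 2.39, 3.01, 3.14, 3.14, 3.14].

INTERFACE

Orientations are given as a unit quaternion [w, x, y, z].
In Python, from plant import robot, grab_frame, camera_info, finder gives the robot as it stands.
- The arm moves only by the tool jog_arm, never from a script. Its argument "rows" is a list of rows, each a list of 3 entries, a list of its own where there are three numbers: the turn, a rotation vector about the tool's x, y, z in rad, then the shift along the tool's x, y, z in cm, then the opening, from 0 (shut) to 1 (fully open). In form: [[[wx, wy, wz], [dx, dy, dz], hand], ...]. A call has 1 to 8 rows; each row shifts and turns the commanded pose from where the row before left it, along the tool's axes as they then stand; what a row does not reach is not made up. A row lasts 1/8 s, in which the tool goes at most 62.5 mm and 10.7 degrees, less where a joint would pass 70% of its speed; a pose out of reach is approached as far as the arm can. A call is refused whole if a number of a shift passes 6.25 or a number of a turn 0.188, either way. A call with a gripper value outside its range is refused whole. The fingers move at their own pace and stop on an object; "newtons" is the grip in N (left out, the last holds). Time passes only in rows, so rows that do not move let the fingers close. It gives the time, the measured TCP pose, the force, the opening and the grip force at its end, in the units of the state.
- robot.state(): the state, without advancing time (a new reading comes with each control period).
- grab_frame(name): name is "scene" or "top"; returns (picture, depth): 480x640x3 uint8, red, green, blue; 480x640 float32, m along the optical axis (not along the pixel's ray), 0 where there is no reading.
- camera_info(name): a dict with "fov_y" (degrees; the focal length in pixels is half the picture's height over the tangent of half this angle, whatever the lens; pixels are square), "cx", "cy" (the principal point, pixels), "eye" and "attitude" of the camera in the world. Camera axes: x right, y up, looking along -z (the intrinsics and any distortion apply to the point x, -y, -z); pixel columns grow to the right and rows downward; lengths in m; the calibration is good to about 2 mm. A picture is of the moment at which its call begins. camera_info takes no time and is no camera call.
- robot.finish_job(): hands the job in; it is judged then, once.
Trained networks look in the newest picture that a camera, given by its name, has taken for a name from the list of things; names that differ only in an ending like _2 or _b are one class to them, and where a whole thing is asked for, a point or a joint stands for the part that bears it (a point fixed in the world has none). Each returns a list of dicts, best first, with "conf" (0 to 1); they miss things now and then, are a little off and sometimes report something else, mostly with a low value. They report only what shows in the picture. A call takes as long as a camera call.
- finder.spot_in(name, camera): "position" ([column, row] in pixels, amid what is visible of it).
- finder.outline_of(name, camera): "mask" (480x640 bool, what is visible of it) and "position" ([column, row] in pixels, amid what is visible of it).
The state is a dict: "time": time; "qpos": joint angles; "joint_velocities": joint speeds; "joint_efforts": joint torques, N m; "ee_pos": TCP position; "ee_rot": TCP orientation; "wrist_force": force on the tool from outside, world axes, zero at the start; "torque": the same for the moment, N m; "width": finger opening in m; "grasp_force": force on a finger pad.
Only numpy, scipy, OpenCV 4.12 (cv2) and the standard library are available. Lean on these libraries where they do the work, as an engineer would, in place of code of your own. Each camera call takes 0.05 s, during which the arm holds its last target. There are 200 camera calls.

TASK

Open the steel food-waste caddy for the peelings: press the ribbed pad at the front of its lid once, down until the latch lets go, take the finger away and see that the lid pops up ajar and stays so by itself. Then, with a closed fingertip under its raised front edge, push the lid gently over backwards until it stays wide open on its own. Only touch and push: do not grip or lift anything, do not press the lid shut again, and leave the caddy and the food and bowl around it where they stand.

Things in the scene. Friction and masses are not known exactly. Their poses are not given: they have to be found in the camera images.
- caddy: Food-waste caddy, loose on rubber feet (1.6 kg, does not slide under light pushes): rounded box of brushed steel with a black rim, 150 mm deep (x), 160 mm wide (y), 165 mm high, a grey liner bucket inside. Origin: centre of its underside; z up; its front, with the latch, faces its own -x, its hinge side +x.
- caddy_lid (a joint): Lid hinge, rad: 0 shut and latched, flush with the rim; positive opens up. Pressing to -0.025 (4 N, 3 mm at the pad; soft stop from -0.045), then letting go, frees the latch: a spring lifts it in 1 s to 0.65 (ajar) to rest. Above that only the lid's 120 g act: it drops back unless pushed past 1.57 (upright), then falls to its stop at 1.83 and stays. Pressing a popped lid down relatches it.
- latch_pin (a joint): Follower pin of the latch, inside the front wall, sliding along the caddy's y, m: 0 = seated (lid latched), about +0.005 = free (lid released); below -0.003 only while a popped lid is being pressed shut again. It is worked by the lid; nothing to touch.
- press_pad (a point): Centre of the top of the black ribbed pad, 18 by 50 mm (50 along y), on the lid, 112 mm in front of the hinge axis, 16 mm behind the lid's front edge; moves with the lid. z is the lid's outward normal.
- lid_edge (a point): Middle of the lid's front edge, half-way through its 10 mm thickness, 128 mm from the hinge axis; moves with the lid; y runs along the edge, x points to the hinge. The lid is 146 mm wide. Under it, within 15 mm of its middle and 8 to 20 mm behind the edge, the latch tongue hangs 27 mm down: push the edge 45 mm to one side of the middle.
- lid_hinge (a point): Middle of the lid's hinge axis, on the caddy, 160 mm above the worktop, near its back; the axis runs along the caddy's y.
- onion_1_mid (a point): Centre of a red onion, 84 mm across, loose; leave alone.
- lemon_1_mid (a point): Centre of a lemon, 71 by 53 by 51 mm, loose; leave alone.
- garlic_1_mid (a point): Centre of a garlic bulb, 53 mm, loose; leave alone.
- bowl_white_mid (a point): Centre, half-way up, of a white ribbed bowl, 151 mm across and 56 mm high, loose; leave alone.

How it is judged:
On the way, in this order (a step that is already met when the one before it is completed fails the run):
1. the front of the lid is pressed down far enough to trip the latch (value of joint caddy_lid below -0.02 rad and contact force between the fingers and caddy above 0.5 N), for 0.02 s.
2. let go, the lid has popped up ajar and stays so, untouched, for half a second (value of joint caddy_lid between 0.5 and 0.8 rad and contact force between each of the arm, the fingers and caddy below 0.1 N), for 0.5 s.
At the end, for the whole second after the job is handed in: The lid stands open past upright on its stop (more than 1.65 rad), at rest and untouched; the caddy stands upright within 30 mm of where it stood, and onion, lemon, garlic and bowl within 25 mm of where they were (value of joint caddy_lid above 1.65 rad and velocity of joint caddy_lid between -0.05 and 0.05 rad/s and distance of caddy from where it was at the start of the episode below 0.03 m and angle between caddy's own z axis and vertical below 0.05 rad and distance of each of onion_1_mid, lemon_1_mid, garlic_1_mid, bowl_white_mid from where it was at the start of the episode below 0.025 m).
It fails at once if the popped lid is pressed shut again (value of joint latch_pin below -0.003 m and value of joint caddy_lid below 0.12 rad).
It fails at once if the caddy is lifted or tipped (height (world z) of caddy above 0.012 m or angle between caddy's own z axis and vertical above 0.1 rad).
It fails at once if the caddy is shoved more than 30 mm (distance of caddy from where it was at the start of the episode above 0.03 m).
It fails at once if the raised lid is gripped or pushed hard (over 20 N) on its way over (value of joint caddy_lid between 0.3 and 1.6 rad and contact force between the fingers and caddy above 20 N).
It fails at once if onion, lemon, garlic or bowl is moved or lifted (distance of any of onion_1_mid, lemon_1_mid, garlic_1_mid, bowl_white_mid from where it was at the start of the episode above 0.025 m).
It also fails if it takes over 51 s, if anything falls off the work surface, if the arm or the gripper's body presses on something with over 40 N, if the wrist force passes 120 N, or if a joint passes its speed limit or range.

## Working session

There is one attempt and no reset: what is moved stays moved. The work goes in short steps, Python scripts to look and compute and a tool call to move; the robot and the scene stay as the last step left them, time stands still between calls to the robot, and variables do not carry over. Pictures are saved under pics/ and viewed, at most 10 in all, crops included, and the job is handed in when it is done.

Besides the shell and the picture viewer there is one more tool, called after ">>>" as name(argument=value, ...), one argument or row to a line, values as JSON. jog_arm: Moves the arm, as the interface text tells. Its arguments: {"type":"object","properties":{"rows":{"type":"array","items":{"type":"array"}},"newtons":{"type":"number"}},"required":["rows"]}

```bash
mkdir -p pics
cat > h.py <<'E'
import numpy as np, cv2
from plant import robot, grab_frame, camera_info, finder
from scipy.spatial.transform import Rotation as R
def cam(n):
    c=camera_info(n); q=np.array(c["attitude"],float)
    M=R.from_quat(q[[1,2,3,0]]).as_matrix() if q.size==4 else q.reshape(3,3)
    return c,M,240/np.tan(np.radians(c["fov_y"])/2)
def cloud(n,d):
    c,M,f=cam(n); v,u=np.mgrid[:480,:640]
    P=np.stack([(u-c["cx"])/f*d,-(v-c["cy"])/f*d,-d],-1)@M.T+np.array(c["eye"])
    P[d==0]=np.nan; return P
E
python3 - <<'E'
from h import *
for n in("scene","top"):
    p,d=grab_frame(n); cv2.imwrite(f"pics/{n}0.png",p[...,::-1]); np.save(f"{n}0.npy",d)
    print(n,camera_info(n)); P=cloud(n,d)
    for t in("caddy","press_pad","caddy_lid","onion_1_mid","lemon_1_mid","garlic_1_mid","bowl_white_mid"):
        for o in finder.outline_of(t,n)[:2]:
            q=P[o["mask"]]; q=q[~np.isnan(q[:,0])]
            if len(q): print(t,round(o["conf"],2),np.round(o["position"]),np.round(np.median(q,0),3),np.round(np.percentile(q,2,0),3),np.round(np.percentile(q,98,0),3))
print(robot.state())
E
```

```text
scene {'fov_y': 54.10925568777364, 'cx': 315.76080079700756, 'cy': 231.68661775281979, 'eye': array([ 0.05012472, -0.36155163,  0.72830806]), 'attitude': array([ 0.85010698,  0.38899981, -0.1500473 , -0.32168785])}
caddy 0.92 [280. 225.] [0.475 0.223 0.145] [0.408 0.156 0.014] [0.589 0.333 0.167]
press_pad 0.59 [281. 198.] [0.501 0.249 0.165] [0.429 0.175 0.163] [0.578 0.33  0.168]
caddy_lid 0.87 [278. 195.] [0.5   0.25  0.165] [0.424 0.174 0.162] [0.58  0.33  0.168]
onion_1_mid 0.63 [438. 356.] [ 0.513 -0.15   0.052] [ 0.489 -0.18   0.022] [ 0.551 -0.11   0.076]
lemon_1_mid 0.92 [453. 330.] [ 0.584 -0.135  0.044] [ 0.57  -0.161  0.025] [ 0.604 -0.1    0.052]
garlic_1_mid 0.69 [377. 399.] [ 0.383 -0.131  0.033] [ 0.368 -0.15   0.017] [ 0.408 -0.107  0.047]
bowl_white_mid 0.82 [221. 186.] [0.527 0.54  0.025] [0.458 0.44  0.005] [0.601 0.575 0.057]
top {'fov_y': 55.24828215891645, 'cx': 324.3120828533164, 'cy': 240.67135932531107, 'eye': array([0.38642521, 0.17171631, 1.2760022 ]), 'attitude': array([-0.70118452, -0.03689636,  0.02573795,  0.71155919])}
caddy 0.92 [296. 234.] [0.503 0.
[... 895 characters left out ...]
.075]
{'time': 0.8, 'qpos': array([ 1.11496570e+00,  3.13475950e-01, -4.70850304e-02,  1.21020162e+00,
       -1.93501783e-05,  1.57081303e+00]), 'joint_velocities': array([ 0.00061551,  0.00074336, -0.00020235, -0.00160973, -0.00086238,
        0.0008909 ]), 'joint_efforts': array([ 3.59529977e-04, -5.39387977e+01,  3.40032649e+01,  1.11653237e-03,
        1.24530989e-04,  2.84584644e-06]), 'ee_pos': array([0.26413264, 0.53873852, 0.2313205 ]), 'ee_rot': array([1.32343741e-05, 2.25955377e-01, 9.74137653e-01, 1.42386288e-05]), 'wrist_force': array([0.38278654, 0.25601512, 0.12906749]), 'torque': array([ 0.02132128, -0.00269367,  0.00916141]), 'grasp_force': 0.0, 'width': 0.08546610676648671}
```

View pics/scene0.png

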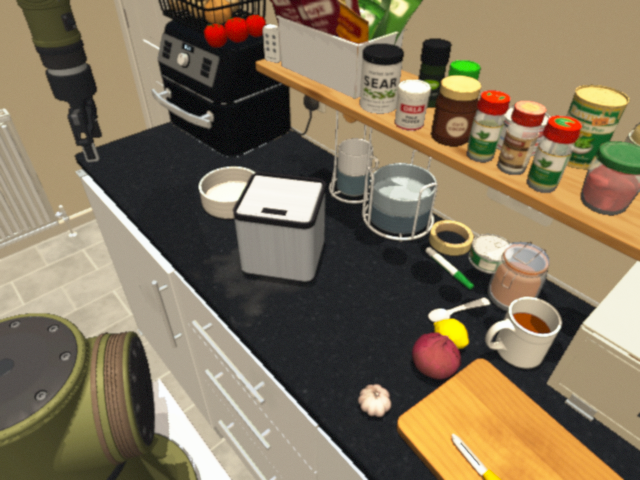

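View pics/top0.png

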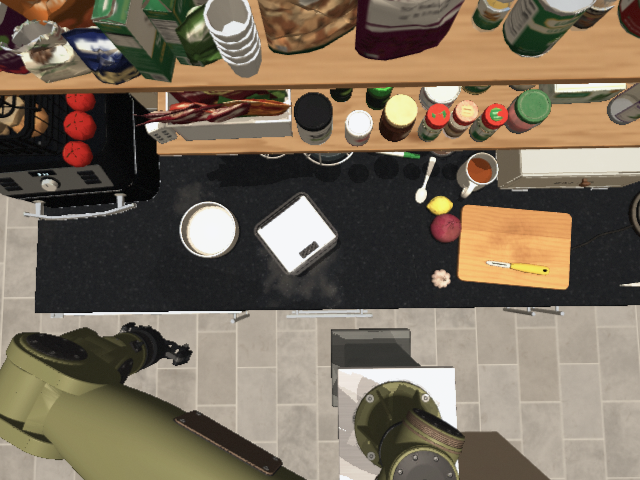

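The scene picture shows the caddy at about (280,225) with the pad at (275,212). In the top picture the lid is centred at (297,235) with the pad at (308,249), so the front faces the robot, rotated in yaw. The shelf edge runs along row 155.

Run:
```python
from h import *
for n,roi in(("top",(225,270,285,330)),("scene",(190,225,240,320))):
    p=cv2.imread(f"pics/{n}0.png"); d=np.load(f"{n}0.npy"); P=cloud(n,d)
    lid=(abs(P[...,2]-.165)<.008)&(P[...,0]>.38)&(P[...,0]<.62)&(P[...,1]>.12)&(P[...,1]<.38)
    g=p.max(2)
    q=P[lid][:,:2].astype(np.float32); r=cv2.minAreaRect(q); print(n,"rect",r,np.round(cv2.boxPoints(r),3).tolist())
    white=lid&(g>150)
    rw=cv2.minAreaRect(P[white][:,:2].astype(np.float32)); print(" white",rw)
    m=(lid&(g<90)).astype(np.uint8); k,L,S,C=cv2.connectedComponentsWithStats(m)
    for i in range(1,k):
        if S[i,4]>25:
            Q=P[L==i]; print(" dark",S[i],np.round(Q.mean(0),4),cv2.minAreaRect(Q[:,:2].astype(np.float32)))
P=cloud("top",np.load("top0.npy")); 
for a in range(100,200,20): print("shelf",[np.round(P[r,a+180],3).tolist() for r in(120,150,156)])
P=cloud("scene",np.load("scene0.npy")); print(np.round(P[75,300],3),np.round(P[105,360],3),np.round(P[170,500],3))
```

```text
top rect ((0.5064003467559814, 0.25817257165908813), (0.1534017026424408, 0.1631123125553131), 37.22429275512695) [[0.3959999978542328, 0.2770000100135803], [0.4950000047683716, 0.1469999998807907], [0.6169999837875366, 0.23999999463558197], [0.5180000066757202, 0.3700000047683716]]
 white ((0.5045971870422363, 0.25731879472732544), (0.1323249787092209, 0.14528074860572815), 37.293521881103516)
 dark [254 192  83  76 450] [0.5438 0.2816 0.1647] ((0.5140121579170227, 0.2638084888458252), (0.13430044054985046, 0.1632336527109146), 37.031890869140625)
 dark [305 242  12  15  53] [0.467  0.2224 0.1671] ((0.4657057225704193, 0.22473642230033875), (0.01444557961076498, 0.03909379616379738), 39.9803466796875)
scene rect ((0.5061259269714355, 0.2566438913345337), (0.15812864899635315, 0.16420981287956238), 37.37471008300781) [[0.3930000066757202, 0.27399998903274536], [0.49300000071525574, 0.14300000667572021], [0.6190000176429749, 0.23899999260902405], [0.5189999938011169, 0.3700000047683716]]
 white ((0.5030702352523804, 0.25942257046699524), (0.14322927594184875, 0.15635165572166443), 37.678253173828125)
 dark [234 172  92  56 803] [0.5007 0.2463 0.1631] ((0.5068925619125366, 0.25564026832580566), (0.15812864899635315, 0.16168397665023804), 37.37471008300781)
 dark [263 209  23   6  86] [0.4645 0.223  0.167 ] ((0.46481120586395264, 0.22376307845115662), (0.013233812525868416, 0.04380806162953377), 37.56222915649414)
shelf [[0.694, 0.266, 0.427], [0.669, 0.279, 0.314], [0.742, 0.313, 0.007]]
shelf [[0.694, 0.228, 0.424], [0.668, 0.236, 0.315], [0.743, 0.257, -0.0]]
shelf [[0.695, 0.19, 0.421], [0.667, 0.193, 0.314], [0.715, 0.198, 0.095]]
shelf [[0.732, 0.149, 0.315], [0.666, 0.15, 0.315], [0.73, 0.144, 0.04]]
shelf [[0.704, 0.111, 0.39], [0.666, 0.107, 0.313], [0.739, 0.087, 0.002]]
[0.695 0.414 0.315] [0.679 0.216 0.321] [ 0.687 -0.087  0.318]
```

>>> jog_arm(
  rows=[
    [[0,0,-0.1],[0,0,0],0],
    [[0,0,-0.168],[0,0,0],0],
    [[0,0,-0.168],[0,0,0],0],
    [[0,0,-0.168],[0,0,0],0],
    [[0,0,-0.168],[0,0,0],0],
    [[0,0,-0.168],[0,0,0],0],
    [[0,0,-0.168],[0,0,0],0],
    [[0,0,0],[0,0,0],0],
  ],
  newtons=20,
)

```text
time: 1.8
ee_pos: [0.2641, 0.5388, 0.2313]
ee_rot: [0.0, -0.32, 0.948, 0.0]
wrist_force: [0.4, -0.1, -0.2]
width: -0.0001
grasp_force: 0.0
```

>>> jog_arm(
  rows=[
    [[0,0,0],[0.39,-4.65,0],0],
    [[0,0,0],[0.39,-4.65,0],0],
    [[0,0,0],[0.39,-4.65,0],0],
    [[0,0,0],[0.39,-4.65,0],0],
    [[0,0,0],[0.39,-4.65,0],0],
    [[0,0,0],[0.39,-4.65,0],0],
    [[0,0,0],[0.39,-4.65,0],0],
    [[0,0,0],[0.39,-4.65,0],0],
  ],
)

```text
time: 2.8
ee_pos: [0.4658, 0.2228, 0.2315]
ee_rot: [0.0, -0.319, 0.948, 0.0]
wrist_force: [0.6, 0.6, 1.2]
width: -0.0004
grasp_force: 0.0
```

>>> jog_arm(
  rows=[
    [[0,0,0],[0,0,0],0],
    [[0,0,0],[0,0,1.5],0],
    [[0,0,0],[0,0,1.5],0],
    [[0,0,0],[0,0,0],0],
    [[0,0,0],[0,0,0],0],
  ],
)

```text
time: 3.42
ee_pos: [0.4646, 0.2247, 0.2011]
ee_rot: [-0.0, -0.321, 0.947, -0.0]
wrist_force: [0.6, 0.2, -0.3]
width: 0.0001
grasp_force: 0.0
```

>>> jog_arm(
  rows=[
    [[0,0,0],[0,0,1.4],0],
    [[0,0,0],[0,0,1.4],0],
    [[0,0,0],[0,0,0.2],0],
    [[0,0,0],[0,0,0.2],0],
    [[0,0,0],[0,0,0],0],
  ],
)

```text
time: 4.05
ee_pos: [0.4652, 0.2242, 0.1694]
ee_rot: [0.0, -0.32, 0.947, 0.0]
wrist_force: [0.2, 0.6, 0.7]
width: 0.0
grasp_force: 0.0
```

>>> jog_arm(
  rows=[
    [[0,0,0],[0,0,0.15],0],
    [[0,0,0],[0,0,0.15],0],
    [[0,0,0],[0,0,0],0],
  ],
)

```text
time: 4.42
ee_pos: [0.465, 0.2241, 0.1662]
ee_rot: [-0.0, -0.32, 0.947, -0.0]
wrist_force: [0.5, 0.1, -0.3]
width: -0.0
grasp_force: 0.0
```

>>> jog_arm(
  rows=[
    [[0,0,0],[0,0,0.1],0],
    [[0,0,0],[0,0,0.1],0],
    [[0,0,0],[0,0,0],0],
  ],
)

```text
time: 4.8
ee_pos: [0.4652, 0.2242, 0.1646]
ee_rot: [0.0, -0.32, 0.947, 0.0]
wrist_force: [-1.0, -0.2, 3.5]
width: 0.0001
grasp_force: 1.7
```

>>> jog_arm(
  rows=[
    [[0,0,0],[0,0,0.1],0],
    [[0,0,0],[0,0,0.1],0],
    [[0,0,0],[0,0,0],0],
  ],
)

```text
time: 5.18
ee_pos: [0.4651, 0.2242, 0.1623]
ee_rot: [0.0, -0.32, 0.947, -0.0]
wrist_force: [-2.3, -0.2, 3.0]
width: -0.0001
grasp_force: 1.8
```

>>> jog_arm(
  rows=[
    [[0,0,0],[0,0,0.1],0],
    [[0,0,0],[0,0,0.05],0],
    [[0,0,0],[0,0,0],0],
  ],
)

```text
time: 5.55
ee_pos: [0.4651, 0.2241, 0.1608]
ee_rot: [-0.0, -0.32, 0.947, -0.0]
wrist_force: [-0.9, -0.4, 3.0]
width: -0.0001
grasp_force: 1.9
```

>>> jog_arm(
  rows=[
    [[0,0,0],[0,0,0.1],0],
    [[0,0,0],[0,0,0],0],
  ],
)

```text
time: 5.8
ee_pos: [0.4651, 0.2242, 0.1601]
ee_rot: [0.0, -0.32, 0.947, 0.0]
wrist_force: [-2.5, -0.9, 6.7]
width: -0.0
grasp_force: 3.4
```

>>> jog_arm(
  rows=[
    [[0,0,0],[0,0,-5],0],
    [[0,0,0],[1,0,-5],0],
    [[0,0,0],[3,0,-2],0],
    [[0,0,0],[3,0,0],0],
    [[0,0,0],[3,0,0],0],
    [[0,0,0],[0,0,0],0],
    [[0,0,0],[0,0,0],0],
    [[0,0,0],[0,0,0],0],
  ],
)

```text
time: 6.8
ee_pos: [0.3862, 0.1639, 0.2796]
ee_rot: [-0.0, -0.32, 0.947, 0.0]
wrist_force: [-0.4, 0.9, 0.0]
width: 0.0001
grasp_force: 0.0
```

>>> jog_arm(
  rows=[
    [[0,0,0],[0,0,0],0],
    [[0,0,0],[0,0,0],0],
    [[0,0,0],[0,0,0],0],
    [[0,0,0],[0,0,0],0],
    [[0,0,0],[0,0,0],0],
    [[0,0,0],[0,0,0],0],
    [[0,0,0],[0,0,0],0],
    [[0,0,0],[0,0,0],0],
  ],
)

```text
time: 7.8
ee_pos: [0.3856, 0.1635, 0.2798]
ee_rot: [-0.0, -0.32, 0.947, -0.0]
wrist_force: [-0.3, -1.0, -0.4]
width: 0.0
grasp_force: 0.0
```

```bash
cat > lk.py <<'E'
from h import *
import sys
t=sys.argv[1]; h=np.array([.5545,.292,.16]); ex=np.array([.795,.606]); ey=np.array([-.606,.795])
for n in("scene","top"):
    p,d=grab_frame(n); P=cloud(n,d)
    cv2.imwrite(f"pics/{n}{t}.png",p[...,::-1])
    for o in finder.outline_of("caddy_lid",n)[:1]:
        q=P[o["mask"]]; q=q[~np.isnan(q[:,0])]; xc=(q[:,:2]-h[:2])@ex; yc=(q[:,:2]-h[:2])@ey
        print(n,round(o["conf"],2),"xc pct",np.round(np.percentile(xc,[2,50,98]),3),"yc",np.round(np.percentile(yc,[2,98]),3),"z",np.round(np.percentile(q[:,2],[2,50,98]),3))
        k=(q[:,2]>.17); 
        if k.sum()>20: print("angle",np.pi-np.arctan2(*np.median(np.c_[q[k,2]-.16,xc[k]],0)))
s=robot.state(); print(s["time"],s["ee_pos"])
E
python3 lk.py 1; python3 -c "
import cv2
a=cv2.imread('pics/scene1.png')[80:320,130:450];cv2.imwrite('pics/s1c.png',cv2.resize(a,(640,480)))"
```

```text
scene 0.72 xc pct [-0.105 -0.1   -0.003] yc [-0.072  0.068] z [0.162 0.228 0.239]
angle 0.6062219684812598
top 0.96 xc pct [-0.102 -0.054  0.001] yc [-0.068  0.072] z [0.166 0.207 0.24 ]
angle 0.7150861568796518
8.0 [0.38561929 0.16348142 0.27981597]
```

View pics/s1c.png

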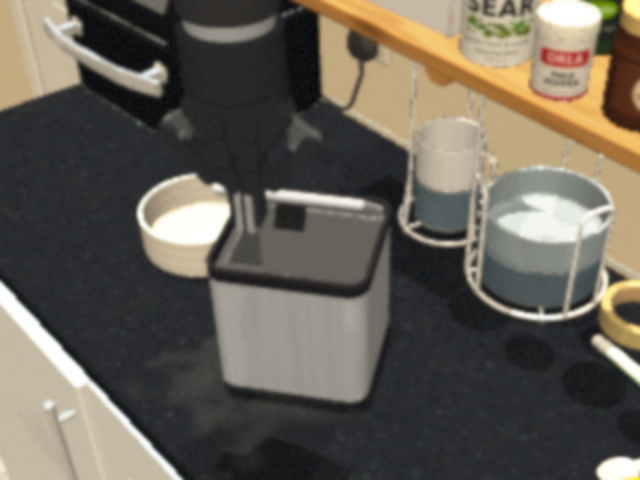

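The picture shows the lid ajar, with its front edge at about (320,200) in the crop and the finger in front of it, clear. By measurement it stands at about 0.65 rad.

>>> jog_arm(
  rows=[
    [[0,0,0],[0,1.5,2],0],
    [[0,0,0],[0,1.5,2],0],
    [[0,0,0],[0,1.5,2],0],
    [[0,0,0],[-1.5,0,1],0],
    [[0,0,0],[-2.5,0,0],0],
    [[0,0,0],[-2.5,0,0],0],
    [[0,0,0],[-1.2,0,0],0],
    [[0,0,0],[0,0,0],0],
  ],
)

```text
time: 9.0
ee_pos: [0.4203, 0.2461, 0.2097]
ee_rot: [-0.0, -0.32, 0.947, -0.0]
wrist_force: [-0.7, -0.2, -0.5]
width: 0.0001
grasp_force: 0.0
```

>>> jog_arm(
  rows=[
    [[0,0,0],[-0.8,0,0],0],
    [[0,0,0],[-0.8,0,0],0],
    [[0,0,0],[-0.8,0,0],0],
    [[0,0,0],[-0.8,0,-0.1],0],
    [[0,0,0],[-0.8,0,-0.1],0],
    [[0,0,0],[0,0,0],0],
  ],
)

```text
time: 9.75
ee_pos: [0.4514, 0.2704, 0.2118]
ee_rot: [-0.0, -0.32, 0.947, -0.0]
wrist_force: [-4.0, -2.3, 3.2]
width: -0.0002
grasp_force: 2.2
```

```bash
python3 lk.py 2; python3 -c "
import cv2
a=cv2.imread('pics/scene2.png')[80:320,130:450];cv2.imwrite('pics/s2c.png',cv2.resize(a,(640,480)))"
```

```text
scene 0.91 xc pct [-0.086 -0.075  0.006] yc [-0.072  0.042] z [0.161 0.224 0.248]
angle 0.7078275250443169
top 0.74 xc pct [-0.082 -0.04   0.014] yc [-0.071 -0.013] z [0.166 0.215 0.252]
angle 0.9413566809701548
9.95 [0.45089753 0.26998781 0.21172709]
```

View pics/s2c.png

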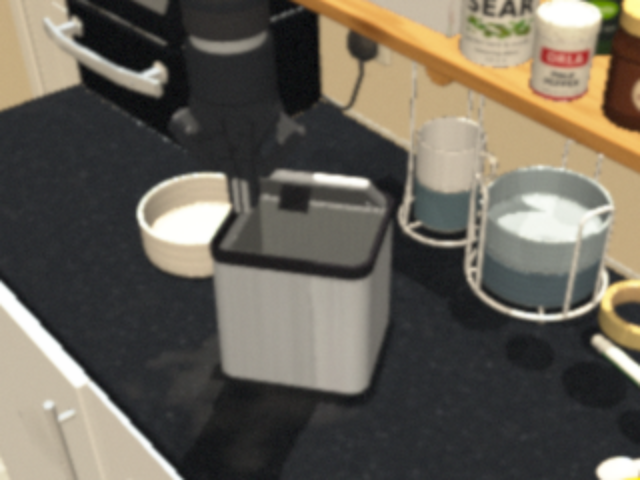

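The lid is rising with the finger at (245,190) in the crop, but the caddy looks slightly shifted, so I check for that.

Run:
```python
import cv2,numpy as np
from h import cam
# front-face / rim patch tracking in scene image, bottom and rim corners
g=[cv2.imread(f"pics/scene{i}.png",0) for i in range(3)]
pts=np.float32([[242,272],[311,278],[238,212],[323,182],[295,225],[311,220]]).reshape(-1,1,2)
for i in(1,2):
    q,s,e=cv2.calcOpticalFlowPyrLK(g[0],g[i],pts,None,winSize=(15,15)); print(i,np.round((q-pts)[:,0],1).tolist(),s.ravel())
```

```text
1 [[-0.30000001192092896, 0.30000001192092896], [0.4000000059604645, 0.10000000149011612], [33.900001525878906, -33.20000076293945], [-34.0, -6.5], [40.099998474121094, -122.0999984741211], [-125.19999694824219, -157.3000030517578]] [1 1 1 1 1 1]
2 [[-0.5, -4.099999904632568], [0.800000011920929, -4.099999904632568], [38.79999923706055, -43.20000076293945], [-78.5, -15.899999618530273], [80.9000015258789, -101.80000305175781], [-125.19999694824219, -157.1999969482422]] [1 1 1 1 1 1]
```

The caddy crept about 4 px, or several mm, because the edge's friction on the finger was holding the lid down. From here I move the finger up along the edge's arc.

>>> jog_arm(
  rows=[
    [[0,0,0],[0,0,-0.6],0],
    [[0,0,0],[-0.4,0,-0.5],0],
    [[0,0,0],[-0.5,0,-0.5],0],
    [[0,0,0],[-0.5,0,-0.5],0],
    [[0,0,0],[0,0,0],0],
  ],
)

```text
time: 10.58
ee_pos: [0.4632, 0.2793, 0.2332]
ee_rot: [0.001, -0.32, 0.947, 0.0]
wrist_force: [-0.3, -0.3, 0.6]
width: -0.0001
grasp_force: 0.3
```

```bash
python3 lk.py 3
cat > fl.py <<'E'
import cv2,numpy as np,sys
from h import cam
c,M,f=cam("scene"); i=sys.argv[1]
g=[cv2.imread(f"pics/scene{k}.png",0) for k in(0,i)]
pts=np.float32([[242,272],[311,278]]).reshape(-1,1,2)
q,s,e=cv2.calcOpticalFlowPyrLK(g[0],g[1],pts,None,winSize=(15,15))
def gr(p):
    r=np.c_[(p[:,0,0]-c["cx"])/f,-(p[:,0,1]-c["cy"])/f,-np.ones(len(p))]@M.T; E=np.array(c["eye"])
    return (E+r*((.01-E[2])/r[:,2])[:,None])[:,:2]
print("caddy shift mm (xc,yc)",np.round(1000*(gr(q)-gr(pts))@np.array([[.795,-.606],[.606,.795]]),1).tolist())
E
python3 fl.py 2; python3 fl.py 3
```

```text
scene 0.66 xc pct [-0.078 -0.044 -0.006] yc [-0.071  0.058] z [0.159 0.225 0.271]
angle 0.9781856139428875
top 0.74 xc pct [-0.066 -0.036  0.002] yc [-0.07  -0.014] z [0.165 0.231 0.272]
angle 1.1013631714441097
10.775 [0.46222657 0.27864529 0.23256948]
caddy shift mm (xc,yc) [[11.5, 4.8], [12.2, 0.7]]
caddy shift mm (xc,yc) [[-0.6, 0.5], [-0.5, -1.1]]
```

The caddy is back at its start to within 1 mm and the forces are under 1 N, so I continue along the arc.

>>> jog_arm(
  rows=[
    [[0,0,0],[-0.6,0,-0.4],0],
    [[0,0,0],[-0.6,0,-0.35],0],
    [[0,0,0],[-0.6,0,-0.3],0],
    [[0,0,0],[-0.6,0,-0.25],0],
    [[0,0,0],[-0.6,0,-0.2],0],
    [[0,0,0],[0,0,0],0],
  ],
)

```text
time: 11.52
ee_pos: [0.4867, 0.2973, 0.2478]
ee_rot: [0.0, -0.32, 0.947, 0.0]
wrist_force: [-0.5, -0.5, -0.8]
width: -0.0001
grasp_force: 0.1
```

```bash
python3 lk.py 4; python3 fl.py 4; python3 -c "
import cv2
a=cv2.imread('pics/scene4.png')[80:320,130:450];cv2.imwrite('pics/s4c.png',cv2.resize(a,(640,480)))"
```

```text
scene 0.93 xc pct [-0.054 -0.023 -0.004] yc [-0.07   0.068] z [0.159 0.22  0.283]
angle 1.2165697976050953
top 0.51 xc pct [-0.037 -0.024  0.001] yc [-0.063 -0.005] z [0.178 0.268 0.286]
angle 1.3488011818488315
11.725 [0.48603486 0.29680085 0.24765956]
caddy shift mm (xc,yc) [[-0.6, 0.5], [-0.5, -1.1]]
```

View pics/s4c.png

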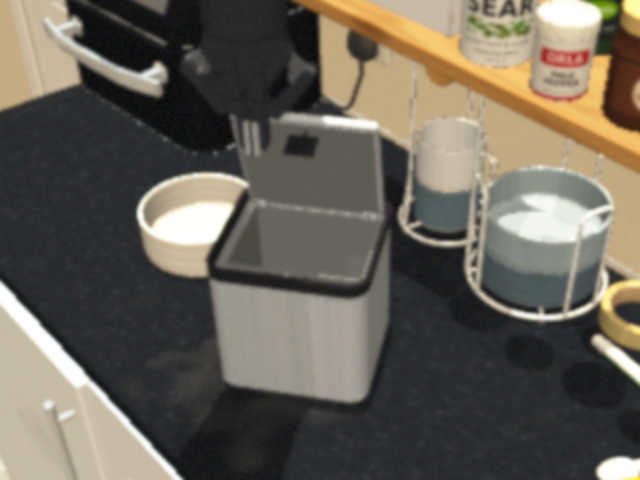

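The crop shows the lid at about 1.3 rad against the finger at (255,140), with the caddy in place. I carry on past upright.

>>> jog_arm(
  rows=[
    [[0,0,0],[-0.6,0,-0.15],0],
    [[0,0,0],[-0.6,0,-0.1],0],
    [[0,0,0],[-0.6,0,-0.1],0],
    [[0,0,0],[-0.6,0,0],0],
    [[0,0,0],[-0.6,0,0],0],
    [[0,0,0],[-0.6,0,0],0],
    [[0,0,0],[-0.6,0,0],0],
    [[0,0,0],[-0.5,0,0],0],
  ],
)

```text
time: 12.72
ee_pos: [0.5239, 0.3257, 0.2512]
ee_rot: [-0.0, -0.32, 0.947, 0.0]
wrist_force: [0.8, -0.3, 0.4]
width: -0.0001
grasp_force: 0.0
```

>>> jog_arm(
  rows=[
    [[0,0,0],[-0.4,0,0],0],
    [[0,0,0],[0,0,0],0],
    [[0,0,0],[0,0,0],0],
  ],
)

```text
time: 13.1
ee_pos: [0.5267, 0.3278, 0.2513]
ee_rot: [-0.0, -0.32, 0.947, -0.0]
wrist_force: [0.2, 0.0, 0.6]
width: -0.0001
grasp_force: 0.0
```

```bash
python3 lk.py 5; python3 fl.py 5; python3 -c "
import cv2
a=cv2.imread('pics/scene5.png')[80:320,130:450];cv2.imwrite('pics/s5c.png',cv2.resize(a,(640,480)))"
```

```text
scene 0.87 xc pct [-0.006  0.01   0.03 ] yc [-0.07   0.069] z [0.16  0.22  0.283]
angle 1.7399857879479042
top 0.93 xc pct [-0.004  0.013  0.036] yc [-0.069  0.002] z [0.163 0.23  0.286]
angle 1.7637541263028307
13.3 [0.52667179 0.32785019 0.25137719]
caddy shift mm (xc,yc) [[-0.4, 0.8], [-0.5, -1.1]]
```

View pics/s5c.png

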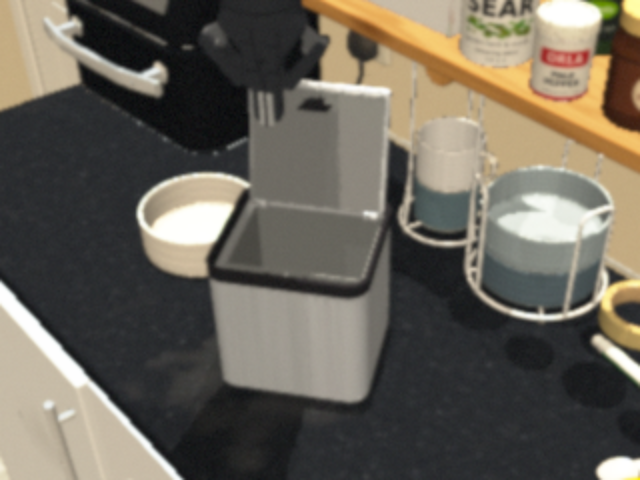

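The lid has fallen back to its stop, its edge at about (320,88) in the crop and no force on the finger. I now retreat straight to the front.

>>> jog_arm(
  rows=[
    [[0,0,0],[1.5,0,0],0],
    [[0,0,0],[3,0,0],0],
    [[0,0,0],[3,0,0],0],
    [[0,0,0],[3,0,-1],0],
    [[0,0,0],[3,0,-1],0],
    [[0,0,0],[0,0,0],0],
    [[0,0,0],[0,0,0],0],
  ],
)

```text
time: 14.18
ee_pos: [0.42, 0.2462, 0.2715]
ee_rot: [0.001, -0.32, 0.947, 0.0]
wrist_force: [-0.5, -0.7, -0.3]
width: 0.0003
grasp_force: 0.0
```

```bash
python3 lk.py 6; python3 fl.py 6
```

```text
scene 0.55 xc pct [-0.005  0.01   0.029] yc [-0.07   0.067] z [0.162 0.22  0.283]
angle 1.741321912935818
top 0.91 xc pct [-0.091  0.022  0.037] yc [-0.068  0.069] z [0.164 0.266 0.747]
angle 1.7734786637996192
14.375 [0.41982463 0.24624602 0.27080677]
caddy shift mm (xc,yc) [[-0.5, 0.5], [-0.4, -1.1]]
```

```bash
python3 -c "
from plant import robot; print(robot.finish_job())"
```

```text
the job is handed in; nothing more can be done
None
```

The job is handed in (no verdict came back): one press released the latch, the lid popped ajar by itself, and I pushed it over to rest wide open near its stop (about 1.75–1.8 rad measured); the caddy tilted or shifted briefly during the push but ended within about 1 mm of its start, and I did not re-measure the onion, lemon, garlic and bowl.

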